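# Line up the glaze sample tiles on the ware board

## Robot

A 7-joint arm with a two-finger parallel gripper is mounted at the origin on the work surface. World frame = base frame: x ahead of the robot, y to its left, z up, the work surface at z = 0. Lengths are in m, angles in rad, forces in N, time in s.
With the tool pointing down it reaches from about 0.4 to 0.85 m from the base axis. Payload 10.4 kg.
Tool frame: the origin (TCP) lies midway between the tips of the shut fingers; the grasp point (between the pads) lies 19 mm behind it; z points along the fingers, x is the direction in which the jaws open and shut, and the axes are right-handed (so a half turn about z gives the same grasp; the last joint's range is limited). The gripper opens to 87 mm and grips with 3 to 60 N. Pads are 19 mm wide; open, the fingers measure 117 mm over their backs; the gripper's body (75 mm by 190 mm) begins 51 mm behind the grasp point.
Start: joints at [-1.357, 0.332, -0.065, 1.46, 0.022, 1.35, -0.088], TCP at [0.147, 0.608, 0.223] pointing down, gripper open.
Joint ranges: [-2.6, 2.6], [-0.5, 2.12], [-1.47, 1.34], [0.16, 2.42], [-1.27, 4.41], [0.06, 2.06], [-2.6, 2.6]. Speed limits (rad/s): [2.22, 2.22, 2.79, 2.79, 3.14, 3.14, 3.14].

## Interface

Orientations are given as a unit quaternion [x, y, z, w].
In Python, from bench import r gives the robot as it stands. The module is installed in compiled form; this text tells all that it offers.
- The arm moves only by the tool play_rows, never from a script. Its argument "commands" is a list of rows, each a list of 7 numbers: the shift along the world's x, y, z in cm, then the turn, a rotation vector about the world's x, y, z in rad, then the finger opening in cm, from 0 to 8.7. A call has 1 to 20 rows; each row shifts and turns the commanded pose from where the row before left it; what a row does not reach is not made up. A row lasts 1/8 s, in which the tool goes at most 62.5 mm and 10.7 degrees, less where a joint would pass 70% of its speed; a pose out of reach is approached as far as the arm can. A call is refused whole if a number of a shift passes 6.25 or a number of a turn 0.188, either way. A call with a gripper value outside its range is refused whole. The fingers move at their own pace and stop on an object; "grip_force" is the grip in N (left out, the last holds). Time passes only in rows, so rows that do not move let the fingers close. It gives the time, the measured TCP pose, the force and the opening at its end, in the units of the state.
- r.read_state(): the state, without advancing time (a new reading comes with each control period).
- r.camera(name): name is "side" or "top" or "wrist"; returns a dict with "img" (400x640x3 uint8, red, green, blue), "K" (3x3 intrinsics, pixels), "k1" (the pictures are not rectified: a ray, as slopes to the right and down, at radius r is drawn at 1 + k1 r^2 times it, then the intrinsics apply), "camera_from_world" (4x4, takes a point from world to camera coordinates). Camera axes: x right, y down, z forward; pixel columns grow to the right and rows downward; lengths in m; the calibration is good to about 2 mm. A picture is of the moment at which its call begins. There is no depth.
- r.close_job(): hands the job in, once; it reports no verdict.
The state is a dict: "time": time; "joint_positions": joint angles; "joint_vel": joint speeds; "joint_torque": joint torques, N m; "ee_pos": TCP position; "eef_rot": TCP orientation; "ft_force": force on the tool from outside, world axes, zero at the start; "torque": the same for the moment, N m; "width": finger opening in m.
Only numpy, scipy, OpenCV 4.12 (cv2) and the standard library are available. Lean on these libraries where they do the work, as an engineer would, in place of code of your own. Each camera call takes 0.05 s, during which the arm holds its last target. There are 200 camera calls.

## Task

Line up the four glaze sample tiles on the wooden board in one straight, closed row, glazed faces up: white, yellow, green, blue in that order starting at the end stop, side by side along their long edges with no gaps, each with a short end snug against the long batten and the white one snug against the end stop. The blue tile stands on edge in the little rack: first lay it flat, glazed face up, wholly on the cork mat and let go of it, and only then bring it to the row. Leave the jar, the mug and the bowl where they stand, and let go of everything at the end.

Things in the scene. Friction and masses are not known exactly. Their poses are not given: they have to be found in the camera images.
- board: fixed plywood board, 300 (x) x 420 (y) x 18 mm; origin: centre of underside. Dark wooden strips rise 20 mm above its top: the batten on its far (+x) edge, inner face at x = +130 mm, and the end stop on its left (+y) edge, inner face at y = +190 mm; other edges open. The row starts in their corner and runs along the batten towards -y, the tiles' 90 mm sides along the board's x
- tile_white: white glazed tile, lying on the board, 90 x 56 x 15 mm thick (x, y, z), 160 g or so: bare red clay below, glazed on its upper face; origin at the centre of the bare underside, x along its 90 mm length, y across its 56 mm width, z out of the glazed face
- tile_yellow: yellow glazed tile, lying on the board, 90 x 56 x 15 mm thick (x, y, z), 160 g or so: bare red clay below, glazed on its upper face; origin at the centre of the bare underside, x along its 90 mm length, y across its 56 mm width, z out of the glazed face
- tile_green: green glazed tile, lying on the board, 90 x 56 x 15 mm thick (x, y, z), 160 g or so: bare red clay below, glazed on its upper face; origin at the centre of the bare underside, x along its 90 mm length, y across its 56 mm width, z out of the glazed face
- tile_blue: blue glazed tile, starts standing on one 90 mm edge in the rack (its y axis up, its glazed face towards the rack's +x), 90 x 56 x 15 mm thick (x, y, z), 160 g or so: bare red clay below, glazed on its upper face; origin at the centre of the bare underside, x along its 90 mm length, y across its 56 mm width, z out of the glazed face
- rack: fixed light wooden rack, 60 (x) x 110 (y) mm, 26 mm high, with one slot along its y axis, 18 mm wide, floor 8 mm above the bench; origin at the centre of its underside. The upper 38 mm of the blue tile stand clear above it
- mat: fixed cork mat, 170 (x) x 130 (y) x 6 mm thick, lying on the bench; origin at the centre of its underside
- glaze_jar: bystander: white jar with red label and black lid, 68 mm across, 100 mm tall, origin at the centre of its base
- mug: bystander: blue mug, 80 mm across, 90 mm tall, handle at its +y side, origin at the centre of its base
- bowl: bystander: terracotta bowl, 110 mm across, 50 mm tall, origin at the centre of its base

How it is judged:
By the outcome, as a careful person would: the job done as asked, in the order asked, and still so for the second after the job is handed in, with the robot touching nothing.
It also fails if it takes over 72 s, if anything falls off the work surface, if the arm or the gripper's body presses on something with over 40 N, if the wrist force passes 120 N, or if a joint passes its speed limit or range.

## Working session

There is one attempt and no reset: what is moved stays moved. The work goes in short steps, Python scripts to look and compute and a tool call to move; the robot and the scene stay as the last step left them, time stands still between calls to the robot, and variables do not carry over. Pictures are saved under pics/ and viewed, about 8 in all and at most 12, crops included, and the job is handed in when it is done.

Besides the shell and the picture viewer there is one more tool, called after "Request:" by a JSON object that holds its "method" and its "body". play_rows: Moves the arm, as the interface text tells. Its arguments: {"type":"object","properties":{"commands":{"type":"array","items":{"type":"array","items":{"type":"number"}}},"grip_force":{"type":"number"}},"required":["commands"]}

```bash
mkdir -p pics
cat > h.py <<'E'
import numpy as np, cv2
from bench import r
def shot(name,fn=None):
    c=r.camera(name)
    if fn:
        cv2.imwrite('pics/'+fn,c['img'][:,:,::-1]); np.savez('pics/'+fn+'.npz',K=c['K'],k1=c['k1'],T=c['camera_from_world'],img=c['img'])
    return c
def load(fn):
    d=np.load('pics/'+fn+'.npz'); return dict(K=d['K'],k1=float(d['k1']),camera_from_world=d['T'],img=d['img'])
def world(c,uv,z):
    K=c['K'];T=c['camera_from_world']
    uv=np.atleast_2d(np.array(uv,float));z=np.broadcast_to(z,len(uv))
    p=cv2.undistortPoints(uv[:,None],K,np.array([c['k1'],0,0,0,0]))[:,0]
    d=np.c_[p,np.ones(len(p))]@T[:3,:3]; o=-T[:3,:3].T@T[:3,3]
    return o+d*((z-o[2])/d[:,2])[:,None]
def proj(c,P):
    T=c['camera_from_world']
    return cv2.projectPoints(np.atleast_2d(np.array(P,float)),cv2.Rodrigues(T[:3,:3])[0],T[:3,3],c['K'],np.array([c['k1'],0,0,0,0]))[0][:,0]
E
python3 - <<'E'
from h import *
print(r.read_state())
for n in ['top','side']:
    c=shot(n,n+'0.png');print(n,c['K'][0,0],c['k1'],-c['camera_from_world'][:3,:3].T@c['camera_from_world'][:3,3])
E
```

```text
{'time': 0.0, 'joint_positions': array([-1.35657287,  0.3328888 , -0.06473281,  1.46096992,  0.02159043,
        1.34992613, -0.0885002 ]), 'joint_vel': array([ 0.00066087,  0.00017737,  0.00015267, -0.00117883,  0.00181356,
       -0.00033019,  0.00149492]), 'joint_torque': array([-3.88563885e-04, -6.23269773e+01,  2.43245991e-02, -3.89879537e+01,
       -6.14151056e-02,  4.01107210e-02,  1.31222923e-04]), 'ee_pos': array([0.14652334, 0.60715785, 0.22172982]), 'eef_rot': array([ 7.85673706e-01,  6.18640661e-01, -5.71799438e-04,  4.82912237e-04]), 'ft_force': array([-0.05584412,  0.54358258, -0.21999652]), 'torque': array([ 0.00580379, -0.02682061, -0.02119667]), 'width': 0.08676425873399095}
top 375.39008453990266 -0.022970443314351014 [0.37507327 0.01278294 1.03629319]
side 449.7378733792549 -0.000815768621885627 [ 0.00612572 -0.94176913  0.79381752]
```

View pics/top0.png

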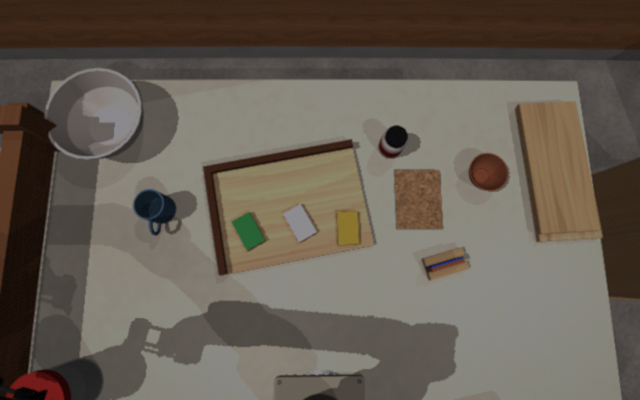

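View pics/side0.png

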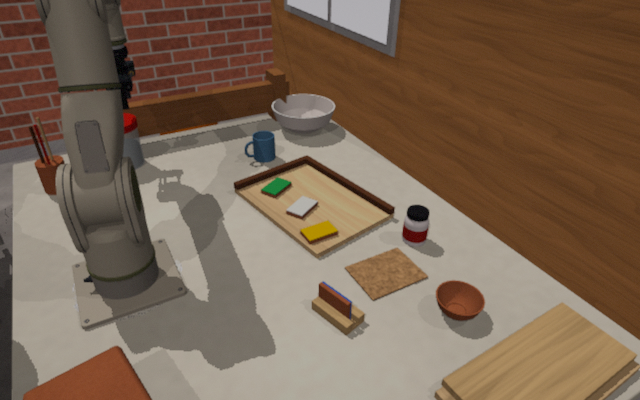

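The top view shows the board at about (205–375, 140–272), the mat at (418,199), the rack at (446,263) and the tiles green (249,231), white (300,223) and yellow (347,228). I'll enlarge that area.

Run:
```python
from h import *
i=load('top0.png')['img'][:,:,::-1]
a=i[135:280,200:380];cv2.imwrite('pics/cA.png',cv2.resize(a,None,fx=4.4,fy=4.4,interpolation=cv2.INTER_CUBIC)[:638,:792][:600])
b=i[160:285,385:480];cv2.imwrite('pics/cB.png',cv2.resize(np.clip(b*1.5,0,255).astype('uint8'),None,fx=4.8,fy=4.8,interpolation=cv2.INTER_CUBIC))
```

```text
(no output)
```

View pics/cA.png

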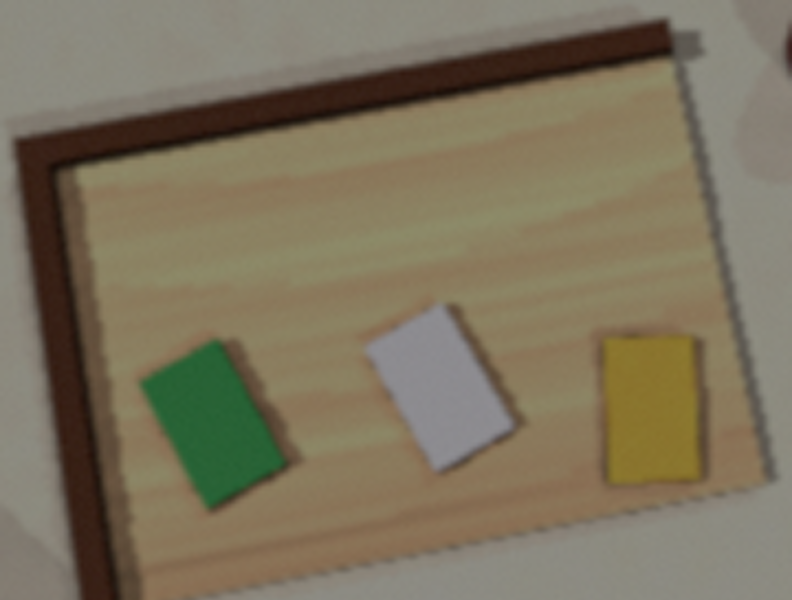

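View pics/cB.png

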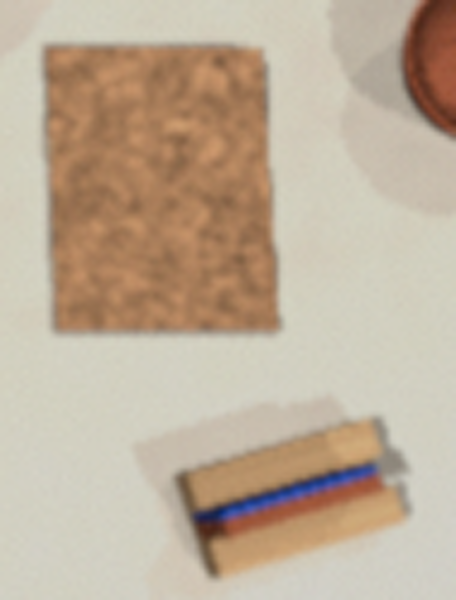

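```bash
cat > fit.py <<'E'
from h import *
def rigid(M,W):
    M=np.array(M,float);m=M.mean(0);w=W.mean(0)
    H=(M-m).T@(W-w);th=np.arctan2(H[0,1]-H[1,0],H[0,0]+H[1,1])
    R=np.array([[np.cos(th),-np.sin(th)],[np.sin(th),np.cos(th)]]);t=w-R@m
    return t,np.degrees(th),(W-(M@R.T+t))*1e3
E
python3 - <<'E'
from fit import *
c=load('top0.png')
A=lambda P:(np.array(P)+.5)/4.4-.5+[200,135]
B=lambda P:(np.array(P)+.5)/4.8-.5+[385,160]
np.set_printoptions(precision=4,suppress=True)
pts=A([(17,140),(668,20),(672,52),(55,163),(772,480)]);W=world(c,pts,[.038]*4+[.018])[:,:2]
print('board',*rigid([(.15,.21),(.15,-.21),(.13,-.21),(.13,.19),(-.15,-.21)],W))
tm=[(.045,.028),(.045,-.028),(-.045,-.028),(-.045,.028)]
for n,p in dict(green=[(142,381),(218,341),(286,464),(211,509)],white=[(366,348),(443,303),(517,428),(439,474)],yellow=[(604,337),(695,338),(699,483),(609,483)]).items():
    print(n,*rigid(tm,world(c,A(p),.033)[:,:2]))
print('mat',*rigid([(.085,.065),(.085,-.065),(-.085,-.065),(-.085,.065)],world(c,B([(45,46),(263,46),(277,330),(55,331)]),.006)[:,:2]))
print('rack',*rigid([(.03,.055),(.03,-.055),(-.03,-.055),(-.03,.055)],world(c,B([(182,475),(380,420),(408,514),(214,576)]),.026)[:,:2]))
print('bluetop',world(c,B([(196,517),(374,466),(383,488),(204,537)]),.064))
E
```

```text
board [0.5579 0.0815] 10.941154092596696 [[ 0.4539 -1.599 ]
 [-1.2352  1.6833]
 [-2.9693  3.4386]
 [ 1.3367 -2.5967]
 [ 2.4139 -0.9262]]
green [0.4882 0.1874] 29.650653826498665 [[ 0.8749 -1.8848]
 [-2.2763  1.0833]
 [ 0.2846  2.4264]
 [ 1.1168 -1.6249]]
white [0.5093 0.0494] 30.262005498977075 [[ 0.0668 -0.7132]
 [-0.251   0.4775]
 [-0.1695  0.5962]
 [ 0.3537 -0.3605]]
yellow [ 0.4952 -0.0793] 0.23598189359121977 [[ 0.2656  0.3433]
 [-0.8502  0.1804]
 [ 0.0023  0.4037]
 [ 0.5824 -0.9274]]
mat [ 0.5803 -0.2817] -0.5600432636914712 [[-0.4282  0.0136]
 [ 0.6381 -0.827 ]
 [ 0.422   0.7384]
 [-0.6319  0.0749]]
rack [ 0.3996 -0.3429] 15.140810418125206 [[-2.4589  2.8744]
 [-1.4887 -5.253 ]
 [ 4.0104 -1.4248]
 [-0.0628  3.8034]]
bluetop [[ 0.388  -0.2745  0.064 ]
 [ 0.4142 -0.373   0.064 ]
 [ 0.4024 -0.377   0.064 ]
 [ 0.3774 -0.2782  0.064 ]]
```

Request:
{"method": "play_rows", "body": {"commands": [[2.6,-4,0,0,0,-0.17,8.7],[2.6,-4,0,0,0,-0.17,8.7],[2.6,-4,0,0,0,-0.17,8.7],[2.6,-4,0,0,0,-0.17,8.7],[2.6,-4,0,0,0,-0.17,8.7],[2.6,-4,0,0,0,-0.17,8.7],[2.6,-4,0,0,0,-0.17,8.7],[2.6,-4,0,0,0,-0.17,8.7],[2.6,-4,0,0,0,-0.17,8.7],[2.6,-4,0,0,0,-0.17,8.7],[2.6,-4,0,0,0,-0.17,8.7],[2.6,-4,0,0,0,-0.17,8.7],[2.6,-4,0,0,0,-0.17,8.7],[2.6,-4,0,0,0,-0.17,8.7],[0,0,0,0,0,0,8.7]], "grip_force": 25}}

```text
time: 1.98
ee_pos: [0.5116, 0.0437, 0.2224]
eef_rot: [0.864, -0.503, 0.0, 0.001]
ft_force: [0.9, 0.9, -0.4]
width: 0.0871
```

```bash
cat >> h.py <<'E'
from scipy.spatial.transform import Rotation as Ro
def st(p=True):
    s=r.read_state();R=Ro.from_quat(s['eef_rot']).as_matrix()
    yaw=np.degrees(np.arctan2(R[1,0],R[0,0]))
    if p: print('t%.2f'%s['time'],'pos',s['ee_pos'].round(4),'yaw%.2f'%yaw,'toolz',R[:,2].round(3),'F',s['ft_force'].round(1),'w%.4f'%s['width'],'q',s['joint_positions'].round(2))
    return s,yaw
E
python3 - <<'E'
from h import *
st();c=shot('wrist','w1.png')
T=c['camera_from_world'];print(-T[:3,:3].T@T[:3,3],c['K'][0,0],c['k1'])
E
```

```text
t1.98 pos [0.5116 0.0437 0.2224] yaw-60.40 toolz [ 0.    -0.002 -1.   ] F [ 0.9  0.9 -0.4] w0.0871 q [-0.73  0.08  0.58  1.78 -0.04  1.3  -1.18]
[0.57478127 0.08136507 0.38417604] 302.19980587376125 -0.0029441704291993985
```

View pics/w1.png

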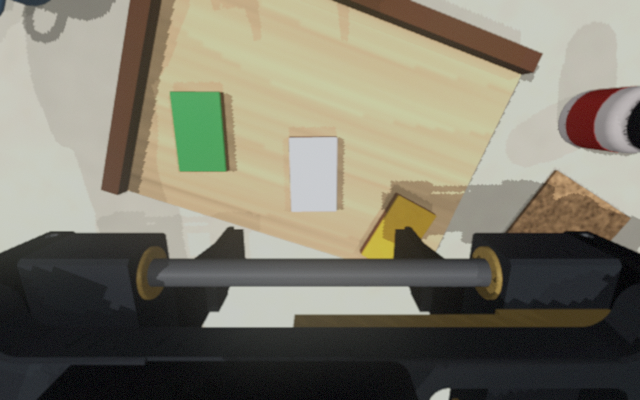

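The wrist view shows white at (290–339, 137–212) and green at (171–227, 92–171), and it gives a sharper measurement than the top view.

Run:
```python
from fit import *
np.set_printoptions(precision=4,suppress=True)
c=load('w1.png')
ts=[(.045,.028),(.045,-.028),(-.045,-.028),(-.045,.028)]
for n,p in dict(green=[(171,92),(222,93),(227,171),(180,171)],white=[(290,137),(337,137),(339,211),(291,212)]).items():
    print(n,*rigid(ts,world(c,p,.033)[:,:2]))
print(world(c,[(541,55),(102,190),(126,193),(523,75)],.038))
```

```text
green [0.4894 0.1879] 28.89767850409786 [[-0.9043 -0.5383]
 [-1.2091 -0.7416]
 [ 1.2001  1.0878]
 [ 0.9134  0.1921]]
white [0.5109 0.0508] 30.451421629057176 [[ 0.6851 -0.8671]
 [-1.1492  0.7226]
 [ 1.0895 -0.9718]
 [-0.6254  1.1163]]
[[ 0.7425 -0.0931  0.038 ]
 [ 0.3727  0.2607  0.038 ]
 [ 0.3832  0.2347  0.038 ]
 [ 0.7177 -0.0894  0.038 ]]
```

Request:
{"method": "play_rows", "body": {"commands": [[-0.1,0.6,-5,0,0,0.014,8.7],[0,0,-5.5,0,0,0,8.7],[0,0,-5.5,0,0,0,8.7],[0,0,-4,0,0,0,8.7],[0,0,0,0,0,0,8.7],[0,0,0,0,0,0,5],[0,0,0,0,0,0,5],[0,0,0,0,0,0,5],[0,0,0,0,0,0,5],[0,0,0,0,0,0,5]], "grip_force": 25}}

```text
time: 3.28
ee_pos: [0.5098, 0.0536, 0.0228]
eef_rot: [0.87, -0.493, 0.0, -0.0]
ft_force: [-0.3, 0.2, 3.0]
width: 0.0554
```

Request:
{"method": "play_rows", "body": {"commands": [[0,0,3,0,0,0,5],[2.4,4.35,0,0,0,-0.087,5],[2.4,4.35,0,0,0,-0.087,5],[2.4,4.35,0,0,0,-0.087,5],[2.4,4.35,0,0,0,-0.087,5],[0,0,-2,0,0,0,5],[0,0,0,0,0,0,5],[0,0,0,0,0,0,5]]}}

```text
time: 4.28
ee_pos: [0.6055, 0.2261, 0.0328]
eef_rot: [0.771, -0.637, 0.0, 0.0]
ft_force: [0.7, -0.6, -1.6]
width: 0.0559
```

```bash
cat >> h.py <<'E'
def bd(p,c=(.5579,.0815),yaw=10.94):
    a=np.radians(yaw);R=np.array([[np.cos(a),-np.sin(a)],[np.sin(a),np.cos(a)]]);return R.T@(np.array(p)[:2]-c)
E
python3 - <<'E'
from h import *
s,y=st();c=shot('wrist','w2.png');print(bd(s['ee_pos']))
E
```

```text
t4.28 pos [0.6055 0.2261 0.0328] yaw-79.15 toolz [-0.    -0.001 -1.   ] F [ 0.7 -0.6 -1.6] w0.0559 q [-0.82  0.59  0.53  1.62 -0.33  1.03 -1.57]
[0.07415127 0.13292499]
```

View pics/w2.png

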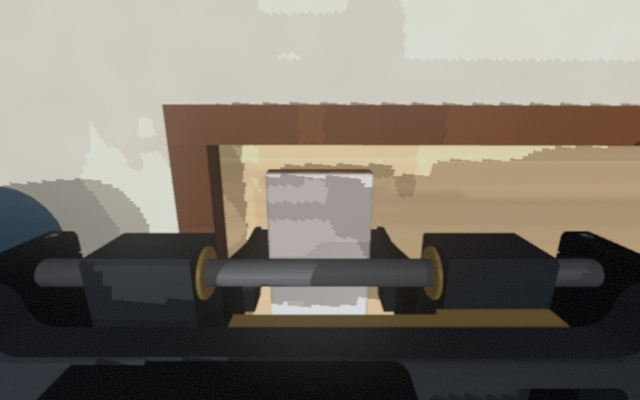

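White is held squarely (266–372, 170–314), parallel to the batten's inner edge (row 146). The inner corner is at (218,146).

Run:
```python
from h import *
c=load('w2.png')
W=world(c,[(164,105),(638,104),(218,146),(638,145)],.038);print(W.round(4),[bd(w).round(4) for w in W])
W=world(c,[(266,175),(372,175)],.0438);print(W.round(4),[bd(w).round(4) for w in W])
```

```text
[[0.6665 0.3174 0.038 ]
 [0.7115 0.0863 0.038 ]
 [0.6514 0.289  0.038 ]
 [0.6928 0.0769 0.038 ]] [array([0.1514, 0.211 ]), array([ 0.1518, -0.0245]), array([0.1312, 0.186 ]), array([ 0.1316, -0.0302])]
[[0.6424 0.2618 0.0438]
 [0.6525 0.209  0.0438]] [array([0.1172, 0.161 ]), array([0.1171, 0.1072])]
```

Request:
{"method": "play_rows", "body": {"commands": [[0,0,-0.95,0,0,0,5],[0,0,0,0,0,0,5],[0.6,0.12,0,0,0,0,5],[0.4,0.08,0,0,0,0,5],[0.25,0.05,0,0,0,0,5],[0.2,0.04,0,0,0,0,5],[0.1,0.02,0,0,0,0,5],[0,0,0,0,0,0,5]]}}

```text
time: 5.32
ee_pos: [0.6191, 0.2303, 0.0228]
eef_rot: [0.771, -0.637, -0.002, 0.002]
ft_force: [-10.3, -2.6, 5.6]
width: 0.0563
```

Run:
```python
from h import *
s,y=st();print(bd(s['ee_pos']))
```

```text
t5.33 pos [0.6191 0.2303 0.0228] yaw-79.08 toolz [-0.005 -0.001 -1.   ] F [-10.3  -2.6   5.6] w0.0563 q [-0.8   0.63  0.52  1.57 -0.35  1.03 -1.56]
[0.08827884 0.1344553 ]
```

Request:
{"method": "play_rows", "body": {"commands": [[0,0,0,0,0,0,6.6],[0,0,0,0,0,0,6.6],[0,0,2,0,0,0,6.6],[0,0,2,0,0,0,3],[0.5,-2.7,0,0,0,0,0],[0.5,-2.7,0,0,0,0,0],[0,0,-1,0,0,0,0],[0,0,-2.85,0,0,0,0],[0,0,0,0,0,0,0],[-0.2,1,0,0,0,0,0],[-0.2,1,0,0,0,0,0],[-0.2,1,0,0,0,0,0],[0,0,0,0,0,0,0]]}}

```text
time: 6.95
ee_pos: [0.6249, 0.2086, 0.0249]
eef_rot: [0.772, -0.636, -0.0, -0.0]
ft_force: [0.8, 0.5, 0.2]
width: 0.0005
```

Run:
```python
from h import *
s,y=st();print(bd(s['ee_pos']));c=shot('wrist','w3.png')
cv2.imwrite('pics/w3c.png',cv2.resize(c['img'][90:330,140:460,::-1],None,fx=2,fy=2))
```

```text
t6.95 pos [0.6249 0.2086 0.0249] yaw-78.95 toolz [ 0.     0.001 -1.   ] F [0.8 0.5 0.2] w0.0005 q [-0.77  0.62  0.52  1.58 -0.35  1.03 -1.53]
[0.08986364 0.11207367]
```

View pics/w3c.png

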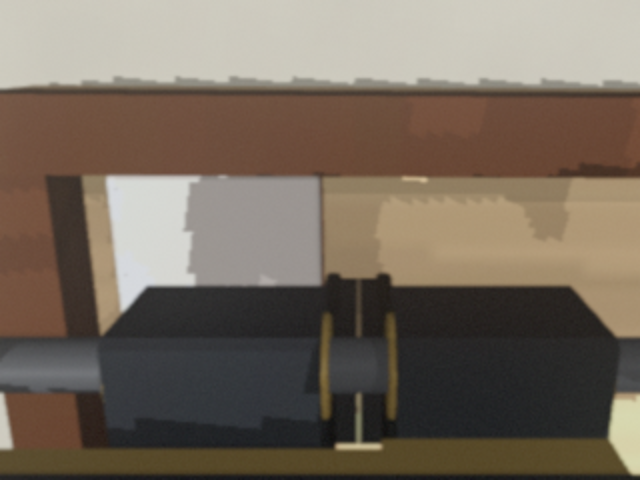

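Run:
```python
from h import *
c=load('w3.png')
for p,z in (((194,178.5),.033),((300.5,177),.033),((164.5,178),.038),((300,178),.038)):print(bd(world(c,[p],z)[0]).round(4))
```

```text
[0.1302 0.1783]
[0.1312 0.123 ]
[0.1315 0.191 ]
[0.1317 0.1229]
```

White has moved along the batten, with its left edge at crop column 108 and the stop face at about column 85. About 11 mm remain.

Request:
{"method": "play_rows", "body": {"commands": [[-0.1,0.5,0,0,0,0,0],[-0.08,0.4,0,0,0,0,0],[-0.04,0.2,0,0,0,0,0],[-0.02,0.1,0,0,0,0,0],[0,0,0,0,0,0,0]]}}

```text
time: 7.62
ee_pos: [0.6227, 0.2187, 0.0246]
eef_rot: [0.771, -0.637, 0.0, -0.0]
ft_force: [0.6, -1.1, 0.3]
width: 0.0007
```

Request:
{"method": "play_rows", "body": {"commands": [[-0.03,0.15,0,0,0,0,0],[-0.02,0.1,0,0,0,0,0],[0,0,0,0,0,0,0]]}}

```text
time: 8.0
ee_pos: [0.6222, 0.2214, 0.0246]
eef_rot: [0.771, -0.636, -0.0, -0.0]
ft_force: [0.7, -1.9, -0.2]
width: 0.0002
```

Request:
{"method": "play_rows", "body": {"commands": [[-0.03,0.15,0,0,0,0,0],[-0.02,0.1,0,0,0,0,0],[0,0,0,0,0,0,0]]}}

```text
time: 8.38
ee_pos: [0.6218, 0.2224, 0.0245]
eef_rot: [0.771, -0.637, 0.0, 0.001]
ft_force: [-0.9, -5.0, 2.5]
width: 0.0006
```

Request:
{"method": "play_rows", "body": {"commands": [[0.1,-0.5,0,0,0,0,0],[0,0,5.5,0,0,0,4],[-2.1,-5.0,0,0,0,-0.047,8.7],[-2.1,-5.0,0,0,0,-0.047,8.7],[-2.1,-5.0,0,0,0,-0.047,8.7],[-2.1,-5.0,0,0,0,-0.047,8.7],[-2.1,-5.0,0,0,0,0,8.7],[-2.1,-4.5,0,0,0,0,8.7],[0,0,0,0,0,0,8.7],[0,0,0,0,0,0,8.7]]}}

```text
time: 9.62
ee_pos: [0.4972, -0.0753, 0.0797]
eef_rot: [0.708, -0.706, -0.0, -0.001]
ft_force: [0.1, 0.3, -0.3]
width: 0.0817
```

Run:
```python
from h import *
st()
```

```text
t9.62 pos [ 0.4972 -0.0753  0.0797] yaw-89.80 toolz [ 0.001  0.001 -1.   ] F [ 0.1  0.3 -0.3] w0.0817 q [-0.6   0.24  0.74  1.98 -0.19  1.   -1.34]
```

Good; centre on it by 3 mm, descend and grip.

Request:
{"method": "play_rows", "body": {"commands": [[0,-0.25,-2,0,0,0,8.7],[0,0,-3.7,0,0,0,8.7],[0,0,0,0,0,0,8.7],[0,0,0,0,0,0,5],[0,0,0,0,0,0,5],[0,0,0,0,0,0,5],[0,0,0,0,0,0,5],[0,0,0,0,0,0,5],[0,0,2.5,0,0,0,5],[0,0,0,0,0,0,5]]}}

```text
time: 10.88
ee_pos: [0.4976, -0.0788, 0.0485]
eef_rot: [0.708, -0.706, 0.001, -0.001]
ft_force: [-0.5, 0.2, -2.0]
width: 0.0559
```

Request:
{"method": "play_rows", "body": {"commands": [[2.33,5.07,0,0,0,0.0375,5],[2.33,5.07,0,0,0,0.0375,5],[2.33,5.07,0,0,0,0.0375,5],[2.33,5.07,0,0,0,0.0375,5],[2.33,5.07,0,0,0,0.0375,5],[0,0,0,0,0,0,5],[0,0,-2,0,0,0,5],[0,0,0,0,0,0,5]]}}

```text
time: 11.88
ee_pos: [0.6113, 0.1726, 0.0247]
eef_rot: [0.77, -0.638, -0.001, 0.002]
ft_force: [0.2, 0.2, -2.3]
width: 0.0559
```

Run:
```python
from h import *
s,_=st();print(bd(s['ee_pos']))
```

```text
t11.88 pos [0.6113 0.1726 0.0247] yaw-79.22 toolz [-0.004 -0.002 -1.   ] F [ 0.2  0.2 -2.3] w0.0559 q [-0.76  0.59  0.55  1.65 -0.35  1.01 -1.48]
[0.06969143 0.0793615 ]
```

Request:
{"method": "play_rows", "body": {"commands": [[0.3,0.06,-0.15,0,0,0,5],[0.5,0.1,0,0,0,0,5],[0.5,0.1,0,0,0,0,5],[0.2,0.04,0,0,0,0,5],[0.2,0.04,0,0,0,0,5],[0.1,0.02,0,0,0,0,5],[0,0,0,0,0,0,5]]}}

```text
time: 12.75
ee_pos: [0.6283, 0.1781, 0.0252]
eef_rot: [0.771, -0.637, -0.002, 0.002]
ft_force: [-13.0, -1.5, 4.6]
width: 0.0558
```

Request:
{"method": "play_rows", "body": {"commands": [[0,0,0,0,0,0,6.6],[0,0,0,0,0,0,6.6],[0,0,2,0,0,0,6.6],[0,0,2,0,0,0,3],[0.45,-2.45,0,0,0,0,0],[0.45,-2.45,0,0,0,0,0],[0,0,-1,0,0,0,0],[0,0,-2.9,0,0,0,0],[-0.2,1,0,0,0,0,0],[-0.2,1,0,0,0,0,0],[-0.18,0.9,0,0,0,0,0],[-0.1,0.5,0,0,0,0,0],[0,0,0,0,0,0,0]]}}

```text
time: 14.38
ee_pos: [0.6335, 0.1642, 0.0275]
eef_rot: [0.771, -0.636, 0.0, -0.0]
ft_force: [0.3, -0.1, 0.0]
width: 0.0004
```

Run:
```python
from h import *
s,_=st();print(bd(s['ee_pos']))
```

```text
t14.38 pos [0.6335 0.1642 0.0275] yaw-79.05 toolz [ 0.001  0.001 -1.   ] F [ 0.3 -0.1  0. ] w0.0004 q [-0.73  0.62  0.55  1.6  -0.36  1.03 -1.45]
[0.08992672 0.06684389]
```

Request:
{"method": "play_rows", "body": {"commands": [[-0.04,0.2,-0.3,0,0,0,0],[-0.03,0.15,0,0,0,0,0],[-0.02,0.1,0,0,0,0,0],[0,0,0,0,0,0,0]]}}

```text
time: 14.88
ee_pos: [0.6324, 0.1673, 0.0239]
eef_rot: [0.771, -0.637, 0.0, 0.0]
ft_force: [0.8, -1.1, -1.0]
width: 0.0004
```

Request:
{"method": "play_rows", "body": {"commands": [[-0.03,0.15,0,0,0,0,0],[-0.03,0.15,0,0,0,0,0],[0,0,0,0,0,0,0]]}}

```text
time: 15.25
ee_pos: [0.6322, 0.1673, 0.0239]
eef_rot: [0.77, -0.638, 0.001, 0.001]
ft_force: [0.0, -9.9, -1.3]
width: 0.0004
```

Request:
{"method": "play_rows", "body": {"commands": [[0.1,-0.6,0,0,0,0,0],[0,0,5.5,0,0,0,4],[-3.6,0.6,0,0,0,0.079,7.6],[-3.6,0.6,0,0,0,0.079,7.6],[-3.6,0.6,0,0,0,0.079,7.6],[-3.6,0.6,0,0,0,0.079,7.6],[0,0,0,0,0,0,7.6],[0,0,0,0,0,0,7.6]]}}

```text
time: 16.25
ee_pos: [0.4896, 0.1892, 0.0796]
eef_rot: [0.862, -0.508, 0.0, -0.001]
ft_force: [1.0, -0.1, 0.1]
width: 0.0626
```

Run:
```python
from h import *
s,_=st()
```

```text
t16.25 pos [0.4896 0.1892 0.0796] yaw-61.01 toolz [ 0.001  0.001 -1.   ] F [ 1.  -0.1  0.1] w0.0626 q [-0.93  0.26  0.54  1.92 -0.16  1.   -1.38]
```

Wait for full opening, then descend and grip.

Request:
{"method": "play_rows", "body": {"commands": [[0,-0.1,-1,0,0,0,7.6],[0,0,-1,0,0,0,7.6],[0,0,-3.7,0,0,0,7.6],[0,0,0,0,0,0,7.6],[0,0,0,0,0,0,5],[0,0,0,0,0,0,5],[0,0,0,0,0,0,5],[0,0,0,0,0,0,5],[0,0,2.5,0,0,0,5],[0,0,0,0,0,0,5]]}}

```text
time: 17.5
ee_pos: [0.4898, 0.1883, 0.0483]
eef_rot: [0.862, -0.507, 0.001, -0.001]
ft_force: [0.2, 0.1, -1.4]
width: 0.0555
```

Request:
{"method": "play_rows", "body": {"commands": [[4.47,-2.28,0,0,0,-0.105,5],[4.47,-2.28,0,0,0,-0.105,5],[4.47,-2.28,0,0,0,-0.105,5],[0,0,0,0,0,0,5],[0,0,-2.4,0,0,0,5],[0,0,0,0,0,0,5],[0,0,0,0,0,0,5]]}}

```text
time: 18.38
ee_pos: [0.6222, 0.1199, 0.0228]
eef_rot: [0.772, -0.636, -0.0, 0.0]
ft_force: [-0.2, 0.5, -1.6]
width: 0.0555
```

Run:
```python
from h import *
s,_=st();print(bd(s['ee_pos']))
```

```text
t18.38 pos [0.6222 0.1199 0.0228] yaw-78.99 toolz [-0.001  0.    -1.   ] F [-0.2  0.5 -1.6] w0.0555 q [-0.7   0.59  0.58  1.66 -0.37  1.   -1.38]
[0.07042784 0.02550825]
```

Request:
{"method": "play_rows", "body": {"commands": [[0.3,0.06,0,0,0,0,5],[0.5,0.1,0,0,0,0,5],[0.5,0.1,0,0,0,0,5],[0.2,0.04,0,0,0,0,5],[0.2,0.04,0,0,0,0,5],[0.1,0.02,0,0,0,0,5],[0,0,0,0,0,0,5]]}}

```text
time: 19.25
ee_pos: [0.637, 0.1226, 0.0216]
eef_rot: [0.771, -0.636, -0.003, 0.003]
ft_force: [-16.6, -1.8, 4.6]
width: 0.0559
```

Request:
{"method": "play_rows", "body": {"commands": [[0,0,0,0,0,0,6.6],[0,0,0,0,0,0,6.6],[0,0,2,0,0,0,6.6],[0,0,2,0,0,0,3],[0.45,-2.45,0,0,0,0,0],[0.45,-2.45,0,0,0,0,0],[0,0,-1,0,0,0,0],[0,0,-2.8,0,0,0,0],[-0.2,1,0,0,0,0,0],[-0.2,1,0,0,0,0,0],[-0.18,0.9,0,0,0,0,0],[-0.14,0.7,0,0,0,0,0],[-0.03,0.15,0,0,0,0,0],[0,0,0,0,0,0,0]]}}

```text
time: 21.0
ee_pos: [0.6425, 0.1117, 0.0252]
eef_rot: [0.771, -0.636, -0.0, -0.0]
ft_force: [-0.4, -0.5, 0.3]
width: 0.0004
```

Run:
```python
from h import *
s,_=st();print(bd(s['ee_pos']))
```

```text
t21.00 pos [0.6425 0.1117 0.0252] yaw-79.04 toolz [ 0.  0. -1.] F [-0.4 -0.5  0.3] w0.0004 q [-0.66  0.62  0.58  1.61 -0.38  1.03 -1.36]
[0.08876951 0.01357412]
```

Request:
{"method": "play_rows", "body": {"commands": [[-0.03,0.15,0,0,0,0,0],[-0.03,0.15,0,0,0,0,0],[0,0,0,0,0,0,0]]}}

```text
time: 21.38
ee_pos: [0.6421, 0.1122, 0.0251]
eef_rot: [0.771, -0.637, 0.001, 0.001]
ft_force: [1.2, -6.1, 0.1]
width: 0.0003
```

Request:
{"method": "play_rows", "body": {"commands": [[0.1,-0.6,0,0,0,0,0],[0,0,6,0,0,0,4],[-2.27,-5.1,1.2,0,0,0.165,4],[-2.27,-5.1,1.2,0,0,0.165,4],[-2.27,-5.1,1.2,0,0,0.165,4],[-2.27,-5.1,1.2,0,0,0.165,4],[-2.27,-5.1,1.2,0,0,0.165,4],[-2.27,-5.1,1.2,0,0,0.165,4],[-2.27,-5.1,1.2,0,0,0.165,4],[-2.27,-5.1,1.2,0,0,0.165,4],[-2.27,-5.1,1.2,0,0,0.165,4],[-2.27,-5.1,1.2,0,0,0.165,4],[0,0,0,0,0,0,4],[0,0,0,0,0,0,4]]}}

```text
time: 23.12
ee_pos: [0.4162, -0.4009, 0.2048]
eef_rot: [0.991, 0.134, 0.0, -0.0]
ft_force: [0.2, 1.0, -0.6]
width: 0.0399
```

Run:
```python
from h import *
s,_=st();c=shot('wrist','w4.png')
cv2.imwrite('pics/w4c.png',cv2.resize(c['img'][0:240,120:520,::-1],None,fx=2,fy=2))
```

```text
t23.12 pos [ 0.4162 -0.4009  0.2048] yaw15.41 toolz [ 0.     0.001 -1.   ] F [ 0.2  1.  -0.6] w0.0399 q [ 0.13  0.27  0.67  1.65 -0.17  1.29  1.1 ]
```

View pics/w4c.png

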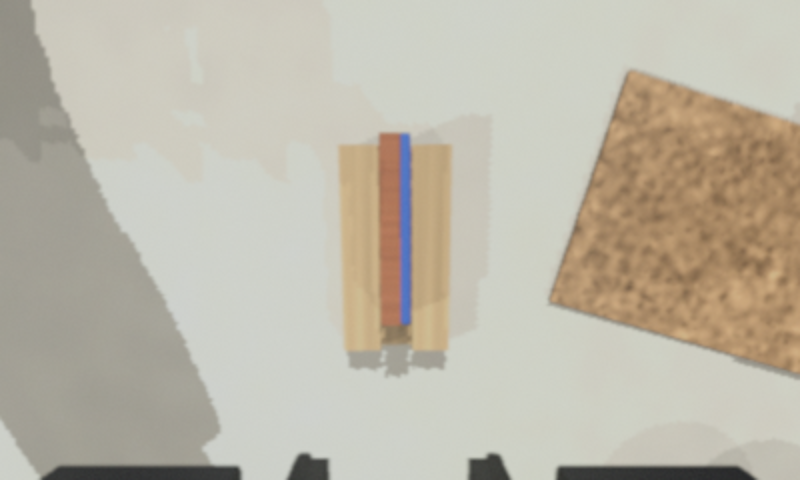

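The tile's top is seen at crop (379–411, 133–324), upright in the image, so the jaw axis matches its thickness. The red clay is on the left and the blue glaze faces the mat.

Run:
```python
from fit import *
np.set_printoptions(precision=4,suppress=True)
c=load('w4.png')
f=lambda P:(np.array(P)+.5)/2-.5+[120,0]
print('tile',*rigid([(.0075,.045),(.0075,-.045),(-.0075,-.045),(-.0075,.045)],world(c,f([(410.5,133),(411,324),(381,324),(379,133)]),.064)[:,:2]))
print('rack',*rigid([(.03,.055),(.03,-.055),(-.03,-.055),(-.03,.055)],world(c,f([(451,145),(448,350),(347,350),(339,145)]),.026)[:,:2]))
print('mat corners',world(c,f([(630,72),(551,302)]),.006))
```

```text
tile [ 0.3957 -0.3314] 15.742584396622737 [[-0.0548 -0.5276]
 [-0.0592  0.4124]
 [-0.1745  0.466 ]
 [ 0.2885 -0.3507]]
rack [ 0.3989 -0.3415] 15.952038454485294 [[-0.5623 -0.7418]
 [-0.8941 -0.2242]
 [ 1.0088  0.8721]
 [ 0.4477  0.0939]]
mat corners [[ 0.4956 -0.2173  0.006 ]
 [ 0.4953 -0.3457  0.006 ]]
```

Request:
{"method": "play_rows", "body": {"commands": [[-1.0,3.5,-3,0,0,0.005,4],[-1.05,3.45,-3,0,0,0,4],[0,0,-5,0,0,0,4],[0,0,-3,0,0,0,4],[0,0,0,0,0,0,4],[0,0,-2.3,0,0,0,4],[0,0,0,0,0,0,1],[0,0,0,0,0,0,1],[0,0,0,0,0,0,1],[0,0,0,0,0,0,1],[0,0,0,0,0,0,1]], "grip_force": 40}}

```text
time: 24.55
ee_pos: [0.3961, -0.3321, 0.043]
eef_rot: [0.991, 0.137, 0.001, 0.0]
ft_force: [-1.3, 1.0, 7.2]
width: 0.0148
```

Run:
```python
from h import *
s,_=st()
```

```text
t24.55 pos [ 0.3961 -0.3321  0.043 ] yaw15.76 toolz [ 0.001 -0.    -1.   ] F [-1.3  1.   7.2] w0.0148 q [ 0.08  0.32  0.61  1.97 -0.23  0.93  1.08]
```

Request:
{"method": "play_rows", "body": {"commands": [[0,0,4,0,0,0,1],[0,0,4,0,0,0,1],[3.48,1.01,0,0,0,-0.1375,1],[3.48,1.01,0,0,0,-0.1375,1],[3.48,1.01,0,0,-0.157,0,1],[3.48,1.01,0,0,-0.157,0,1],[3.48,1.01,0,0,-0.157,0,1],[0,0,0,0,-0.157,0,1],[0,0,-3,0,0,0,1],[0,0,0,0,0,0,1],[0,0,0,0,0,0,1]]}}

```text
time: 25.92
ee_pos: [0.571, -0.2803, 0.093]
eef_rot: [0.954, 0.002, 0.3, -0.002]
ft_force: [0.0, -0.8, -1.6]
width: 0.0148
```

Run:
```python
from h import *
s,_=st();c=shot('side','s1.png');cv2.imwrite('pics/s1c.png',cv2.resize(c['img'][150:350,280:500,::-1],None,fx=2.5,fy=2.5))
```

```text
t25.93 pos [ 0.571  -0.2803  0.093 ] yaw0.11 toolz [ 0.573  0.005 -0.82 ] F [ 0.  -0.8 -1.6] w0.0148 q [ 0.14  0.21  0.45  2.09 -0.93  0.51  1.32]
```

View pics/s1c.png

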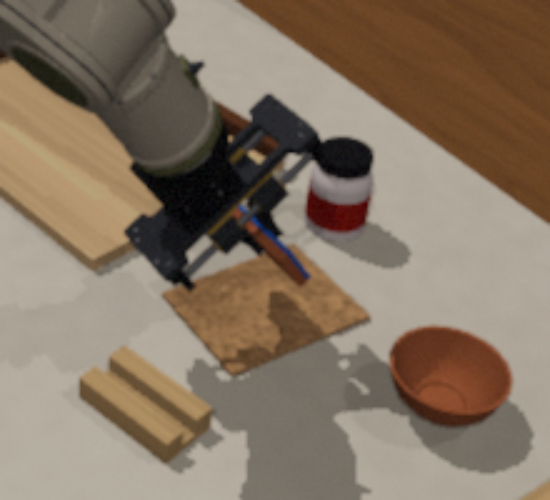

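The crop shows blue held with its glaze up and tilted above the mat, clear of the jar. I'll lower it until its edge touches.

Request:
{"method": "play_rows", "body": {"commands": [[0,0,-2.5,0,0,0,1],[0,0,-2.3,0,0,0,1],[0,0,0,0,0,0,1],[0,0,-0.2,0,0,0,1],[0,0,-0.2,0,0,0,1],[0,0,0,0,0,0,1]]}}

```text
time: 26.72
ee_pos: [0.5708, -0.2801, 0.0406]
eef_rot: [0.954, 0.001, 0.3, -0.002]
ft_force: [0.2, 0.2, -0.9]
width: 0.0147
```

Request:
{"method": "play_rows", "body": {"commands": [[0,0,-0.15,0,0,0,1],[0,0,0,0,0,0,1.8],[0,0,0,0,0,0,2.4],[0,0,0,0,0,0,2.6],[-0.57,0,0.82,0,0,0,2.6],[-0.57,0,0.82,0,0,0,2.6],[-0.57,0,0.82,0,0,0,2.6],[-0.9,0,1.3,0,0,0,2.6],[-1.7,0,2.5,0,0,0,2.6],[-1.7,0,2.5,0,0,0,2.6],[-1.2,0,1.6,0,0,0,2.6],[0,0,0,0,0,0,2.6]]}}

```text
time: 28.22
ee_pos: [0.4984, -0.2807, 0.144]
eef_rot: [0.953, 0.001, 0.302, -0.002]
ft_force: [0.8, -0.2, -0.4]
width: 0.0259
```

Run:
```python
from h import *
s,_=st();a=shot('side','s2.png')['img'][150:350,280:500,::-1];b=shot('top','t2.png')['img'][150:250,370:480,::-1]
cv2.imwrite('pics/s2c.png',np.hstack([cv2.resize(a,(440,400)),cv2.resize(b,(352,320))] if 0 else [cv2.resize(a,(440,400)),cv2.resize(b,(350,400))]))
```

```text
t28.23 pos [ 0.4984 -0.2807  0.144 ] yaw0.06 toolz [ 0.575  0.004 -0.818] F [ 0.8 -0.2 -0.4] w0.0259 q [ 0.15 -0.03  0.5   2.19 -0.68  0.58  1.16]
```

View pics/s2c.png

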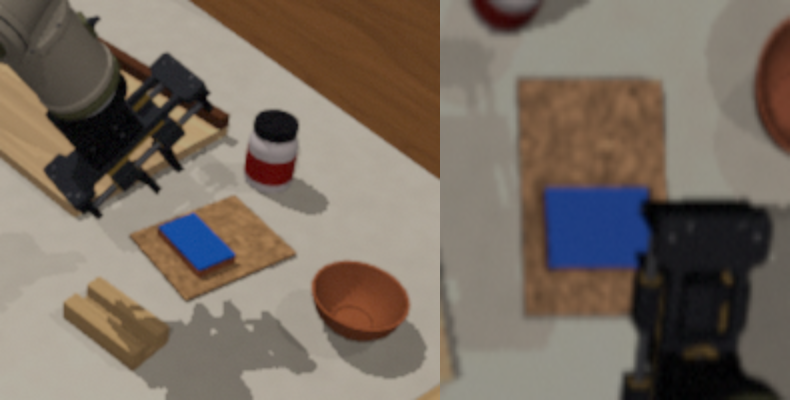

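The tile lies flat on the mat, glaze up and wholly inside its edges: side crop (160–234, 214–270), top crop left edge 546 and rows 186–268.

Run:
```python
from fit import *
np.set_printoptions(precision=4,suppress=True)
c=load('s2.png')
p=np.array([(193,214),(160,229),(203,270),(234,250)])/2-.25+[280,150]
# order: +x/+y, -x/+y, -x/-y, +x/-y
print(*rigid([(.028,.045),(-.028,.045),(-.028,-.045),(.028,-.045)],world(c,p,.021)[:,:2]))
c=load('t2.png');print(world(c,[(403.3,196.3),(403.5,217)],.021))
```

```text
[ 0.5549 -0.2822] 4.812483663822929 [[ 0.1484 -3.5682]
 [ 1.8825 -2.6861]
 [-0.405   0.3927]
 [-1.626   5.8615]]
[[ 0.5833 -0.2367  0.021 ]
 [ 0.5253 -0.2344  0.021 ]]
```

Request:
{"method": "play_rows", "body": {"commands": [[1.4,0,0,0,0.153,0,8.7],[1.4,0,0,0,0.153,0,8.7],[1.4,0,0,0,0.153,0,8.7],[1.4,0,0,0,0.153,0,8.7],[0,0,-4,0,0,0,8.7],[0,0,-4,0,0,0,8.7],[0,0,0,0,0,0,8.7],[0,0,0,0,0,0,8.7]], "grip_force": 25}}

```text
time: 29.32
ee_pos: [0.5543, -0.2797, 0.0629]
eef_rot: [1.0, 0.001, 0.004, -0.003]
ft_force: [1.1, -0.1, 0.9]
width: 0.0863
```

Run:
```python
from h import *
s,_=st()
```

```text
t29.32 pos [ 0.5543 -0.2797  0.0629] yaw0.11 toolz [ 0.007  0.007 -1.   ] F [ 1.1 -0.1  0.9] w0.0863 q [ 0.08  0.47  0.41  1.67 -0.23  1.04  0.57]
```

Fix the small 0.4° tilt, descend, grip and lift.

Request:
{"method": "play_rows", "body": {"commands": [[0,0,-2.5,-0.007,0.007,0,8.7],[0,0,-2.6,0,0,0,8.7],[0,0,0,0,0,0,8.7],[0,0,0,0,0,0,5],[0,0,0,0,0,0,5],[0,0,0,0,0,0,5],[0,0,0,0,0,0,5],[0,0,0,0,0,0,5],[0,0,3,0,0,0,5],[0,0,3,0,0,0,5],[0,0,0,0,0,0,5]]}}

```text
time: 30.7
ee_pos: [0.5549, -0.2802, 0.073]
eef_rot: [1.0, 0.001, 0.001, 0.001]
ft_force: [0.1, -0.2, -2.3]
width: 0.0553
```

Run:
```python
from h import *
s,_=st()
```

```text
t30.70 pos [ 0.5549 -0.2802  0.073 ] yaw0.10 toolz [ 0.003 -0.001 -1.   ] F [ 0.1 -0.2 -2.3] w0.0553 q [ 0.06  0.47  0.42  1.66 -0.21  1.06  0.55]
```

Request:
{"method": "play_rows", "body": {"commands": [[0,0,5,0,0,0,5],[1.11,4.92,0,0,0,-0.1727,5],[1.11,4.92,0,0,0,-0.1727,5],[1.11,4.92,0,0,0,-0.1727,5],[1.11,4.92,0,0,0,-0.1727,5],[1.11,4.92,0,0,0,-0.1727,5],[1.11,4.92,0,0,0,-0.1727,5],[1.11,4.92,0,0,0,-0.1727,5],[0,0,-3,0,0,-0.1727,5],[0,0,-4,0,0,0,5],[0,0,0,0,0,0,5],[0,0,0,0,0,0,5]]}}

```text
time: 32.2
ee_pos: [0.6318, 0.0645, 0.0518]
eef_rot: [0.771, -0.637, 0.0, -0.0]
ft_force: [-0.8, -0.0, -1.3]
width: 0.0558
```

Run:
```python
from h import *
s,_=st();print(bd(s['ee_pos']));c=shot('wrist','w5.png')
```

```text
t32.20 pos [0.6318 0.0645 0.0518] yaw-79.07 toolz [ 0.  0. -1.] F [-0.8 -0.  -1.3] w0.0558 q [-0.57  0.54  0.53  1.64 -0.3   1.05 -1.33]
[ 0.06935993 -0.03068897]
```

View pics/w5.png

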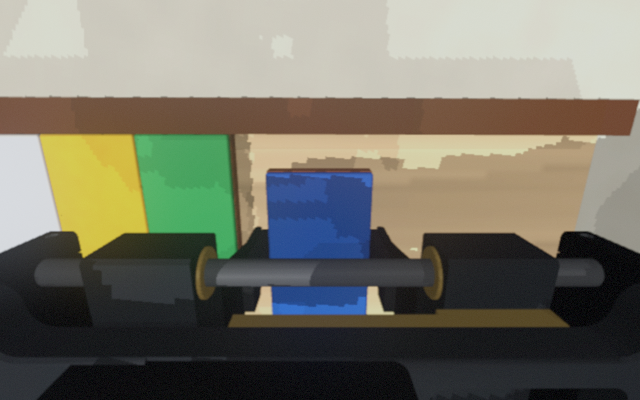

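White, yellow and green stand closed along the batten, with green's free edge at column 236. Blue is held parallel at columns 266–372.

Request:
{"method": "play_rows", "body": {"commands": [[0,0,-2.3,0,0,0,5],[0,0,-0.4,0,0,0,5],[0,0,0,0,0,0,5],[0.3,0.06,0,0,0,0,5],[0.5,0.1,0,0,0,0,5],[0.5,0.1,0,0,0,0,5],[0.2,0.04,0,0,0,0,5],[0.2,0.04,0,0,0,0,5],[0,0,0,0,0,0,5]]}}

```text
time: 33.38
ee_pos: [0.6485, 0.0683, 0.024]
eef_rot: [0.771, -0.636, -0.0, -0.0]
ft_force: [-0.7, 0.6, -1.2]
width: 0.0554
```

Request:
{"method": "play_rows", "body": {"commands": [[0,0,-0.1,0,0,0,5],[0.2,0.04,0,0,0,0,5],[0.15,0.03,0,0,0,0,5],[0.1,0.02,0,0,0,0,5],[0,0,0,0,0,0,5]]}}

```text
time: 34.0
ee_pos: [0.6496, 0.0684, 0.0234]
eef_rot: [0.771, -0.637, -0.003, 0.002]
ft_force: [-20.9, -2.2, 19.4]
width: 0.0556
```

Request:
{"method": "play_rows", "body": {"commands": [[0,0,0,0,0,0,6.6],[0,0,0,0,0,0,6.6],[0,0,2,0,0,0,6.6],[0,0,2,0,0,0,3],[0.4,-2.45,0,0,0,0,0],[0.4,-2.45,0,0,0,0,0],[0,0,-1,0,0,0,0],[0,0,-2.8,0,0,0,0],[-0.2,1,0,0,0,0,0],[-0.2,1,0,0,0,0,0],[-0.18,0.9,0,0,0,0,0],[-0.14,0.7,0,0,0,0,0],[-0.03,0.15,0,0,0,0,0],[0,0,0,0,0,0,0]]}}

```text
time: 35.75
ee_pos: [0.6539, 0.0574, 0.0255]
eef_rot: [0.771, -0.637, 0.0, -0.0]
ft_force: [1.1, -2.7, 1.4]
width: 0.0008
```

Run:
```python
from h import *
s,_=st();print(bd(s['ee_pos']))
```

```text
t35.75 pos [0.6539 0.0574 0.0255] yaw-79.08 toolz [ 0.001  0.    -1.   ] F [ 1.1 -2.7  1.4] w0.0008 q [-0.53  0.61  0.51  1.59 -0.34  1.02 -1.3 ]
[ 0.08962377 -0.04191771]
```

Request:
{"method": "play_rows", "body": {"commands": [[-0.04,0.2,0,0,0,0,0],[-0.03,0.15,0,0,0,0,0],[0,0,0,0,0,0,0]]}}

```text
time: 36.12
ee_pos: [0.6536, 0.0574, 0.0255]
eef_rot: [0.77, -0.638, 0.002, 0.001]
ft_force: [3.3, -10.4, 1.3]
width: 0.0003
```

Request:
{"method": "play_rows", "body": {"commands": [[0.17,-0.9,0,0,0,0,0],[0,0,4,0,0,0,3],[-4.2,2.8,0,0,0,0,4.5],[-4.2,2.8,0,0,0,0,4.5],[0,0,0,0,0,0,4.5],[0,0,-3.8,0,0,0,4.5],[0,0,0,0,0,0,4.5],[0.6,0.12,0,0,0,0,4.5],[0.3,0.06,0,0,0,0,4.5],[0.2,0.04,0,0,0,0,4.5],[0,0,0,0,0,0,4.5]]}}

```text
time: 37.5
ee_pos: [0.5818, 0.1104, 0.0274]
eef_rot: [0.771, -0.636, -0.0, -0.0]
ft_force: [-0.3, 0.2, -0.1]
width: 0.0448
```

Run:
```python
from h import *
s,_=st();print(bd(s['ee_pos']))
```

```text
t37.50 pos [0.5818 0.1104 0.0274] yaw-79.06 toolz [ 0.001  0.001 -1.   ] F [-0.3  0.2 -0.1] w0.0448 q [-0.68  0.48  0.52  1.77 -0.29  0.96 -1.42]
[0.02893881 0.02383128]
```

Request:
{"method": "play_rows", "body": {"commands": [[0.2,0.04,-0.2,0,0,0,4.5],[0.2,0.04,0,0,0,0,4.5],[0.15,0.03,0,0,0,0,4.5],[0,0,0,0,0,0,4.5]]}}

```text
time: 38.0
ee_pos: [0.5835, 0.1107, 0.0242]
eef_rot: [0.771, -0.637, -0.003, 0.003]
ft_force: [-15.8, -2.8, 10.7]
width: 0.0451
```

Request:
{"method": "play_rows", "body": {"commands": [[-1.2,-0.24,0.2,0,0,0,4.5],[-1.06,5.5,0,0,0,0,4.5],[-1.06,5.5,0,0,0,0,4.5],[0,0,0,0,0,0,4.5],[0.5,0.1,0,0,0,0,4.5],[0.4,0.08,0,0,0,0,4.5],[0.2,0.04,0,0,0,0,4.5],[0.1,0.02,0,0,0,0,4.5],[0,0,0,0,0,0,4.5]]}}

```text
time: 39.12
ee_pos: [0.563, 0.2193, 0.0266]
eef_rot: [0.771, -0.637, -0.002, 0.003]
ft_force: [-16.3, -4.0, 12.5]
width: 0.045
```

Run:
```python
from h import *
s,_=st();print(bd(s['ee_pos']))
```

```text
t39.12 pos [0.563  0.2193 0.0266] yaw-79.18 toolz [-0.007 -0.001 -1.   ] F [-16.3  -4.   12.5] w0.0450 q [-0.83  0.51  0.49  1.73 -0.28  0.98 -1.62]
[0.03120429 0.13430686]
```

Request:
{"method": "play_rows", "body": {"commands": [[-1.6,-0.3,0,0,0,0,4.5],[0,0,4,0,0,0,2],[2.75,-4.3,0,0,0,0,0],[2.75,-4.3,0,0,0,0,0],[2.75,-4.3,0,0,0,0,0],[2.75,-4.3,0,0,0,0,0],[0,0,0,0,0,0,0],[0,0,-3.9,0,0,0,0],[0,0,0,0,0,0,0]]}}

```text
time: 40.25
ee_pos: [0.6575, 0.046, 0.0254]
eef_rot: [0.771, -0.637, -0.002, 0.002]
ft_force: [-0.8, 0.6, 0.4]
width: 0.0004
```

Run:
```python
from h import *
s,_=st();print(bd(s['ee_pos']))
```

```text
t40.25 pos [0.6575 0.046  0.0254] yaw-79.10 toolz [-0.005 -0.    -1.   ] F [-0.8  0.6  0.4] w0.0004 q [-0.52  0.63  0.52  1.58 -0.35  1.04 -1.28]
[ 0.09109244 -0.05378039]
```

Press, then retreat, lift and swing aside with a view of the row.

Request:
{"method": "play_rows", "body": {"commands": [[-0.16,0.8,0,0,0,0,0],[-0.1,0.5,0,0,0,0,0],[-0.04,0.2,0,0,0,0,0],[-0.02,0.1,0,0,0,0,0],[0,0,0,0,0,0,0]]}}

```text
time: 40.88
ee_pos: [0.6581, 0.0585, 0.0299]
eef_rot: [0.77, -0.637, 0.003, 0.0]
ft_force: [3.0, -11.7, -1.1]
width: 0.0004
```

Request:
{"method": "play_rows", "body": {"commands": [[0.17,-0.9,0,0,0,0,0],[0,0,4,0,0,0,0],[0,0,5,0,0,0,0],[-3,2.5,4,0,0,0,0],[-3,2.5,4,0,0,0,0],[-3,2.5,0,0,0,0,0],[-2,0,0,0,0,0,0],[0,0,0,0,0,0,0]]}}

```text
time: 41.88
ee_pos: [0.5476, 0.1295, 0.1992]
eef_rot: [0.772, -0.636, -0.0, -0.001]
ft_force: [-0.1, 0.2, 0.4]
width: -0.0
```

Run:
```python
from h import *
s,_=st();c=shot('wrist','w6.png');t=shot('top','t6.png')
a=c['img'][0:240,:,::-1];b=t['img'][100:290,120:520,::-1]
cv2.imwrite('pics/w6c.png',np.vstack([cv2.resize(a,(800,300)),cv2.resize(b,(631,300)) if 0 else cv2.copyMakeBorder(cv2.resize(b,(630,300)),0,0,0,170,0)]))
```

```text
t41.88 pos [0.5476 0.1295 0.1992] yaw-78.95 toolz [ 0.001  0.003 -1.   ] F [-0.1  0.2  0.4] w-0.0000 q [-0.82  0.22  0.59  1.69 -0.13  1.26 -1.58]
```

View pics/w6c.png

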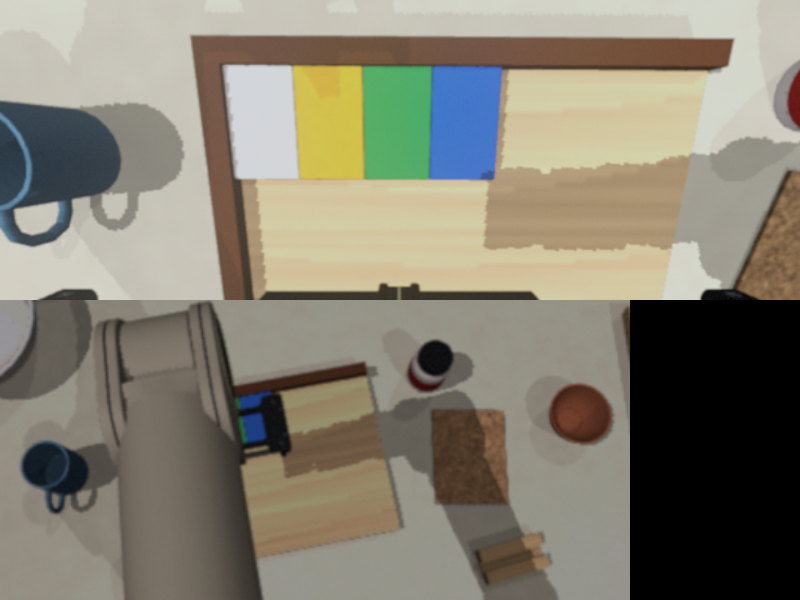

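Run:
```python
from h import *
c=load('w6.png')
for p in ((182,53.5),(235,53.5),(290,53.5),(345,53.5),(400,54.5),(188,143),(395,143.5)):print(bd(world(c,[p],.033)[0]).round(4))
print(r.close_job())
```

```text
[0.1298 0.1877]
[0.1299 0.1347]
[0.13   0.0799]
[0.1301 0.0251]
[ 0.1293 -0.0297]
[0.0415 0.1916]
[ 0.0416 -0.0308]
the job is handed in; nothing more can be done
None
```

The job is handed in: white, yellow, green and blue stand in one closed row, glazed faces up. White is against the end stop and all four short ends are against the batten. I tipped blue out of the rack onto the cork mat glaze up and let go of it there. A side and a top picture showed it flat and wholly on the mat before I took it to the row. The clock stood at about 42 s of the 72 s allowed.

**Last checks:**
- **Along the row:** the final push from the blue end met firm contact at about 12 N. Each tile stopped 56 mm from the one before, so there were no gaps.
- **Against the batten:** pressing on the short ends gave about 16 N for each pair of tiles.
- **From the last picture:** the far short ends lie at board x = 129–130 mm, against the batten face at 130 mm. The row runs from y ≈ +188–192 mm to −30 mm. The near short ends measure 41.5 mm, where 40 mm is expected, which is within the 2 mm camera calibration.
- **White at the end stop:** the picture is not sharp enough to prove contact, so this rests on the push forces.
- **Jar, mug and bowl:** I saw no contact and they look unmoved in the pictures, but I did not measure their positions.

The gripper was about 17 cm above the tiles and touching nothing when I handed in. No check failed.

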